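# Free the hanging-pan scale and weigh the two spice jars

## Robot

A 6-joint arm with a two-finger parallel gripper is mounted at the origin on the work surface. World frame = base frame: x ahead of the robot, y to its left, z up, the work surface at z = 0. Lengths are in m, angles in rad, forces in N, time in s.
With the tool pointing down it reaches from about 0.25 to 0.775 m from the base axis. Payload 4 kg.
Tool frame: the origin (TCP) lies midway between the tips of the shut fingers; the grasp point (between the pads) lies 19 mm behind it; z points along the fingers, y is the direction in which the jaws open and shut (so a half turn about z gives the same grasp; the last joint's range is limited). The gripper opens to 94 mm and grips with 3 to 60 N. Pads are 16 mm wide; open, the fingers measure 119 mm over their backs; the gripper's body (75 mm by 177 mm) begins 78 mm behind the grasp point.
Start: joints at [-1.392, 0.087, 1.371, -0, 1.684, -0.103], TCP at [0.153, -0.528, 0.206] pointing down, gripper open.
Joint ranges: [-3.1, 3.1], [-0.76, 2.03], [0.27, 2.55], [-1.08, 4.22], [0.17, 2.65], [-2.57, 2.57]. Speed limits (rad/s): [2.79, 2.79, 3.14, 3.14, 3.14, 3.14].

## Interface

Orientations are given as [roll, pitch, yaw] about the fixed x, y, z axes, in that order (R = Rz(yaw) Ry(pitch) Rx(roll)).
In Python, from bench import get_obs, snapshot, ticket gives the robot as it stands.
- The arm moves only by the shell command python3 -m creep 'ROWS' [OPENING]. ROWS is JSON, a list that holds one entry, the list of rows, each a list of 4 numbers: the shift along the tool's x, y, z in mm, then the turn about the tool's z in degrees. A call has 1 to 8 rows; each row shifts and turns the commanded pose from where the row before left it, along the tool's axes as they then stand; what a row does not reach is not made up. A row lasts 1/8 s, in which the tool goes at most 62.5 mm and 10.7 degrees, less where a joint would pass 70% of its speed; a pose out of reach is approached as far as the arm can. A call with a gripper value outside its range is refused whole. OPENING is the opening, from 0 (shut) to 1 (fully open), set as the call begins (- or left out, the last holds). The fingers move at their own pace and stop on an object; the grip force is fixed at half the most. Time passes only in rows, so rows that do not move let the fingers close. It gives the time, the measured TCP pose, the force and the opening at its end, in the units of the state.
- get_obs(): the state, without advancing time (a new reading comes with each control period).
- snapshot(name): name is "side" or "top" or "wrist"; returns a dict with "color" (400x640x3 uint8, red, green, blue), "depth" (400x640 float32, m along the optical axis (not along the pixel's ray), 0 where there is no reading), "fx", "fy", "cx", "cy" (pixels), "extrinsics" (4x4, takes a point from world to camera coordinates). Camera axes: x right, y down, z forward; pixel columns grow to the right and rows downward; lengths in m; the calibration is good to about 2 mm. The wrist camera is an equidistant fisheye: a pixel r from the principal point sees the ray r / f radians off the axis. A picture is of the moment at which its call begins.
- ticket.close_job(): hands the job in, once; it reports no verdict.
The state is a dict: "time": time; "joint_positions": joint angles; "qvel": joint speeds; "joint_torque": joint torques, N m; "tool_pos": TCP position; "ee_rot": TCP orientation; "wrist_force": force on the tool from outside, world axes, zero at the start; "wrist_torque": the same for the moment, N m; "width": finger opening in m.
Only numpy, scipy, OpenCV 4.12 (cv2) and the standard library are available. Lean on these libraries where they do the work, as an engineer would, in place of code of your own. Each camera call takes 0.05 s, during which the arm holds its last target. There are 200 camera calls.

## Task

Weigh the two spice jars together. Free the locked scale by drawing its spring-loaded lock bolt back and turning the knob down sideways into the holding notch, so that it stays back when you let go; and stand the second jar upright on the empty half of the weighing pan, opposite its twin. Then hang the loaded pan by its cross bar on both fork hooks and keep hold of it while the arm sinks, letting go only once the scale carries it and has come to rest, and leave the other things on the table where they are.

Things in the scene. Friction and masses are not known exactly. Their poses are not given: they have to be found in the camera images.
- scale: Bench scale, fixed. Grey base 170 x 200 x 18 mm, grey column 60 (x) x 74 (y), 305 mm tall, from which a steel fork (the weighing arm) reaches 220 mm to the scale's -y side. Origin: on the table under the arm's pivot, z up; pivot axis along x at z 270. On the column's -x side, towards the robot, a steel channel 120 long, 52 wide, top at z 249, carries the lock bolt (axis along x at z 225).
- lock (a joint): Travel of the lock bolt, m: 0 = home (its tip locks the arm, which then sinks under 0.08 rad), growing as drawn back along the scale's -x, end stop 0.036. A spring drives it home: 6 N at 0, 11 N at 0.036. L-shaped slot: the knob can be turned only when drawn back 0.030 or more; turned and let go, it rests in the notch at about 0.028, arm free. Let go unturned, it snaps home.
- lock_turn (a joint): Turn of the bolt's knob about the bolt axis, rad: 0 = upright, growing as the knob swings over and down to the scale's +y side (away from the fork), end stop 0.78. Well in the notch from about 0.6. Light friction only.
- lock_knob (a point): Middle of the bolt's knob, a black cylinder 22 mm in diameter, 32 mm long, on a 12 mm steel stem that stands up from the bolt; 66 mm from the bolt axis. Home and upright it is at (-97, 0, 291) mm in the scale's frame, 67 mm from the column's face. Site z: along the stem, away from the bolt; x: the scale's x.
- handle: The knob and stem of the lock bolt (see lock_knob); origin on the bolt axis.
- beam (a joint): Sinking of the weighing arm, rad: 0 = fork level (top stop, unloaded), growing as the fork sinks, bottom stop 0.45. Spring-balanced: starts to sink at 0.45 N m about the pivot, then 4 N m per rad; damped, 4 N m s per rad, about 3 s to settle by itself. With pan and both jars it settles between 0.16 and 0.35 (hooks 30 to 67 mm lower), depending on the true weight.
- hook_seat (a point): On the arm: where the middle of the pan's bar lies when hung; arm level: (0, -193, 269) mm in the scale's frame; sinks on a circle about the pivot. Two 10 mm prongs, 80 mm apart along the scale's x, joined by a cross rod 95 mm from the pivot, end in V hooks open upwards, which catch a bar let down within 18 mm. Tips 22 mm above, hook undersides 18 mm below this point. Axes: the scale's.
- pan: The scale's weighing pan, loose, stainless steel, 134 (x) x 220 (y) mm, floor 4 mm thick, rim 22 mm high, thin rods rising to a cross bar along the pan's x. About 0.35 kg. Origin: middle of its underside, z up. One spice jar already stands on its +y half; the -y half is empty.
- pan_bar (a point): Middle of the pan's cross bar, a round rod 10 mm thick and 126 mm long along the pan's x, 165 mm above the pan's underside: the pan is lifted and hung by it. The tops of jars on the pan lie 71 mm below it. Axes as the pan's.
- jar_mid (a point): The spice jar to add: round, brown-beige with a paper label and dark screw lid, 56 mm in diameter, 90 mm tall, about 0.2 kg, standing on the table among other containers; it is the same shape as the one on the pan. Point at its centre, 45 mm above its underside; z up its axis.
- jar: The same jar to add; origin in the middle of its underside.
- jar2_mid (a point): The twin jar already on the pan's +y half, same size (56 mm by 90 mm), about 0.2 kg, its axis about 64 mm from the middle of the pan. Point at its centre.
- bottle: Bystander: slim tall bottle, 50 mm in diameter, 170 mm tall; origin in the middle of its underside.
- squat: Bystander: low wide jar, 72 mm in diameter, 58 mm tall; origin in the middle of its underside.
- tin: Bystander: tin, 70 mm in diameter, 85 mm tall; origin in the middle of its underside.
- twine: Bystander: ball of twine, 68 mm in diameter, 75 mm tall; origin in the middle of its underside.
- spoon: Bystander: wooden spoon, 220 mm long, lying on the table.
Things that resemble listed ones, but are neither listed nor needed, are in the scene too. What is shaped like the jar but turquoise or yellow is not meant.

How it is judged:
By the outcome, as a careful person would: the job done as asked, in the order asked, and still so for the second after the job is handed in, with the robot touching nothing.
It also fails if it takes over 72 s, if anything falls off the work surface, if the arm or the gripper's body presses on something with over 40 N, if the wrist force passes 120 N, or if a joint passes its speed limit or range.

## Working session

There is one attempt and no reset: what is moved stays moved. The work goes in short steps, Python scripts to look and compute and a shell command to move; the robot and the scene stay as the last step left them, time stands still between calls to the robot, and variables do not carry over. Pictures are saved under pics/ and viewed, on a budget of 10 in all, crops included, one or two more only if the job needs it, and the job is handed in when it is done.

```bash
ls; mkdir -p pics
cat > h.py <<'E'
import numpy as np, cv2
from bench import get_obs, snapshot, ticket
def cloud(s):
    v,u=np.mgrid[0:400,0:640]; d=s['depth']
    P=np.stack([(u-s['cx'])/s['fx']*d,(v-s['cy'])/s['fy']*d,d],-1)
    E=np.array(s['extrinsics']); W=(P-E[:3,3])@E[:3,:3]
    W[d<=0]=np.nan
    return W
E
python3 - <<'E'
from h import *
o=get_obs(); print({k:np.round(v,3) for k,v in o.items()})
ims=[]
for n in("top","side"):
    s=snapshot(n); np.save(f'{n}0.npy',s,allow_pickle=True)
    print(n,s['fx'],s['cx'],s['cy'],np.round(s['extrinsics'],3).tolist(), (s['depth']>0).mean())
    ims.append(s['color'][:,:,::-1])
    cv2.imwrite(f'pics/{n}0.png',ims[-1])
E
```

```text
pics
{'time': np.float64(0.0), 'joint_positions': array([-1.392,  0.088,  1.372, -0.   ,  1.684, -0.103]), 'qvel': array([ 0.001,  0.001, -0.   , -0.   ,  0.001, -0.002]), 'joint_torque': array([ 0.0000e+00, -3.4018e+01, -3.0243e+01,  7.2000e-02,  3.3000e-02,
       -0.0000e+00]), 'tool_pos': array([ 0.153, -0.528,  0.204]), 'ee_rot': array([-3.139, -0.   ,  0.282]), 'wrist_force': array([-0.123, -0.197, -0.369]), 'wrist_torque': array([-0.026,  0.016,  0.01 ]), 'width': np.float64(0.094)}
top 365.8796202212433 322.14092545507447 200.92138709145698 [[-0.008, -1.0, -0.004, -0.029], [-0.991, 0.008, -0.131, 0.466], [0.131, 0.003, -0.991, 0.994], [0.0, 0.0, 0.0, 1.0]] 0.99580859375
side 518.7837525955482 324.88139257599613 206.72556661943798 [[-0.862, -0.508, -0.007, 0.369], [-0.289, 0.502, -0.815, 0.29], [0.417, -0.7, -0.579, 1.449], [0.0, 0.0, 0.0, 1.0]] 0.99441796875
```

View pics/top0.png

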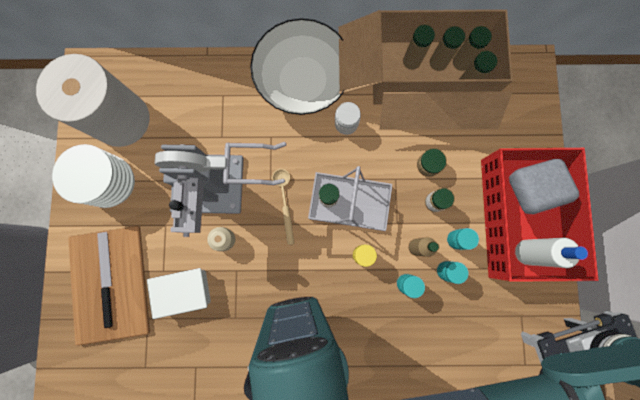

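View pics/side0.png

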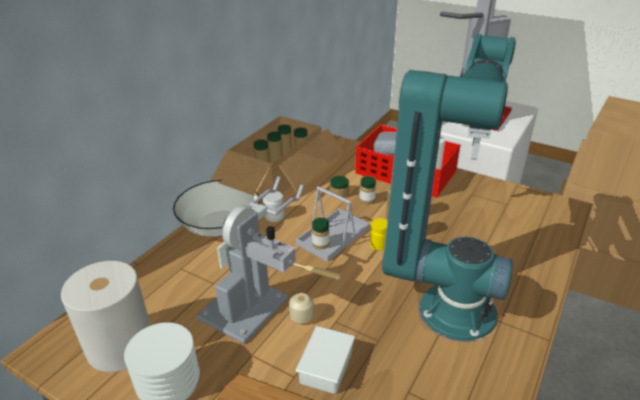

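Top view: scale at left (column ~(205,185), knob (177,206), hooks (285,147)/(283,183)), pan at (350,200) with twin at (329,194), jar candidate (442,199) with a wide jar at (432,162) beside it, bottle (425,247). The side view agrees. Next I measure them.

Run:
```python
from h import *
s=np.load('top0.npy',allow_pickle=True).item(); W=cloud(s)
c=s['color'].astype(int)
def rep(name,u0,u1,v0,v1,zlo,zhi,dark=None):
    w=W[v0:v1,u0:u1]; m=(w[...,2]>zlo)&(w[...,2]<zhi)
    if dark: m&=(c[v0:v1,u0:u1].max(-1)<dark)
    p=w[m]
    if len(p)<3: print(name,'none');return
    (cx,cy),r=cv2.minEnclosingCircle((p[:,:2]*1000).astype(np.float32))
    print(name,len(p),'med',np.round(np.median(p,0),4),'circ',round(cx,1),round(cy,1),round(r,1),'zmax',p[:,2].max().round(4))
    return p
rep('jarcand',425,460,184,214,.075,.11)
rep('wide',415,450,145,178,.045,.12)
rep('bottle',405,445,232,262,.10,.2)
rep('twin',315,342,180,208,.085,.12)
rep('tin',330,362,100,135,.07,.12)
rep('twine',205,238,225,254,.05,.12)
rep('knob',165,188,195,216,.27,.33,70)
p=rep('barz',300,400,160,235,.15,.20)
if p is not None: print('bar rect',cv2.minAreaRect((p[:,:2]*1000).astype(np.float32)),np.polyfit(p[:,0],p[:,1],1))
p=rep('panfloor',300,400,160,240,.002,.035)
m=(W[160:240,300:400,2]>.015)&(W[160:240,300:400,2]<.035)
q=W[160:240,300:400][m]; print('rim rect',len(q),cv2.minAreaRect((q[:,:2]*1000).astype(np.float32)))
p=rep('base',150,250,140,240,.012,.024); print(cv2.minAreaRect((p[:,:2]*1000).astype(np.float32)))
p=rep('column',150,250,140,240,.295,.32); print(cv2.minAreaRect((p[:,:2]*1000).astype(np.float32)))
p=rep('hooktips',215,300,130,195,.255,.30)
for lo,hi in((130,165),(165,195)):
    p=rep('prong',215,300,lo,hi,.255,.30)
    if p is not None: print(np.polyfit(p[:,1],p[:,0],1),p[:,1].min(),p[:,1].max())
p=rep('channel',150,250,190,245,.240,.256)
if p is not None: print(cv2.minAreaRect((p[:,:2]*1000).astype(np.float32)))
im=s['color'][:,:,::-1]
a=cv2.resize(im[130:250,150:310],None,fx=4.9,fy=4.9,interpolation=cv2.INTER_CUBIC)
cv2.imwrite('pics/c1.png',a)
a=cv2.resize(im[140:275,300:480],None,fx=4.4,fy=4.4,interpolation=cv2.INTER_CUBIC)
cv2.imwrite('pics/c2.png',a)
```

```text
jarcand 376 med [ 0.4637 -0.3531  0.0888] circ 465.3 -355.2 28.2 zmax 0.0933
wide 510 med [ 0.5741 -0.3424  0.0568] circ 574.9 -344.0 35.2 zmax 0.0623
bottle 334 med [ 0.3377 -0.2917  0.127 ] circ 338.1 -299.1 24.8 zmax 0.1735
twin 348 med [ 0.4788 -0.0517  0.0935] circ 479.7 -51.9 28.0 zmax 0.0977
tin 506 med [ 0.6995 -0.1056  0.0843] circ 711.0 -98.3 46.2 zmax 0.0909
twine 475 med [0.3636 0.238  0.0719] circ 363.5 242.0 32.3 zmax 0.08
knob 101 med [0.4238 0.2642 0.3055] circ 425.8 268.7 10.4 zmax 0.3104
barz 226 med [ 0.4668 -0.1131  0.1685] circ 467.8 -113.8 67.1 zmax 0.1733
bar rect ((468.0005798339844, -112.24928283691406), (12.355413436889648, 134.10366821289062), 81.19544219970703) [-0.16616782 -0.03486616]
panfloor 3063 med [ 0.4628 -0.1167  0.0042] circ 472.6 -113.4 179.7 zmax 0.0347
rim rect 404 ((468.49749755859375, -112.97431182861328), (220.689208984375, 135.05203247070312), 80.5126724243164)
base 1092 med [0.4844 0.2264 0.0181] circ 486.5 266.3 136.0 zmax 0.024
((488.2506408691406, 297.1204833984375), (198.94342041015625, 244.01133728027344), 87.440673828125)
column 790 med [0.5143 0.2625 0.3052] circ 488.1 267.4 72.1 zmax 0.32
((495.1873474121094, 278.02655029296875), (93.90223693847656, 138.95614624023438), 65.89971923828125)
hooktips 875 med [0.5187 0.1433 0.2745] circ 518.9 114.5 83.0 zmax 0.2922
prong 471 med [0.5548 0.1523 0.275 ] circ 539.5 119.1 79.3 zmax 0.2922
[-0.22978055  0.57788467] 0.04218227974895865 0.1959517752934764
prong 404 med [0.4804 0.1357 0.2742] circ 492.5 120.5 78.4 zmax 0.2915
[0.19063874 0.46085971] 0.04400752692961047 0.19694394032062312
channel 673 med [0.4174 0.2585 0.249 ] circ 419.7 270.1 53.1 zmax 0.2542
((419.59765625, 269.8411865234375), (53.29999542236328, 92.3107681274414), 88.68458557128906)
```

View pics/c1.png

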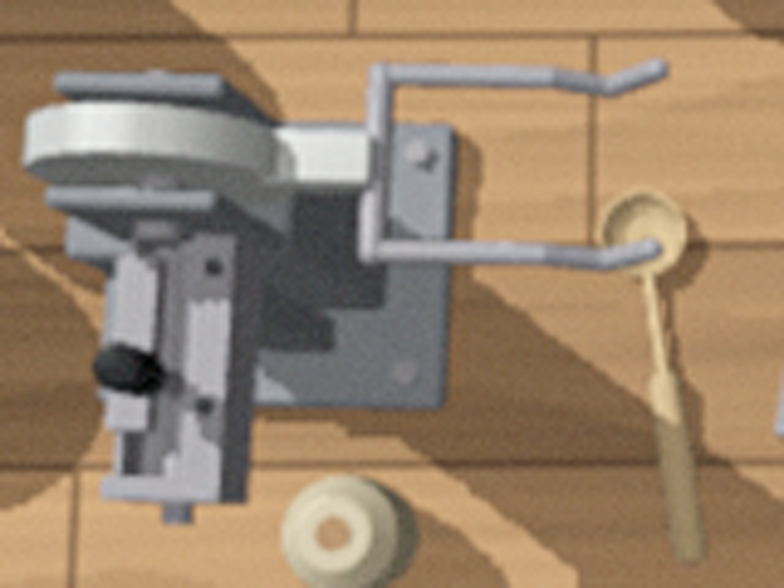

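View pics/c2.png

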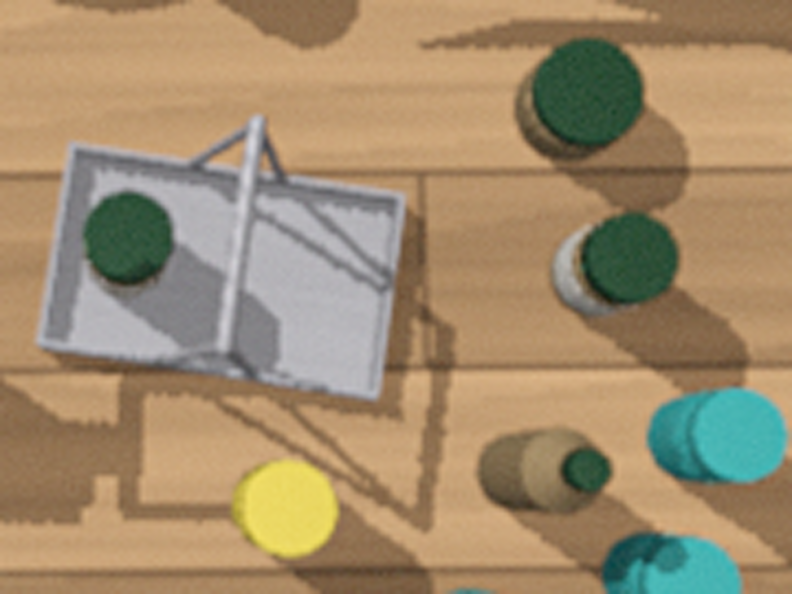

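c1 shows the upright knob, the channel, and both prongs with V hooks; the spoon lies under one hook. c2 shows the pan with the twin on its +y half, and the labelled jar at top-image (442,199). I'll refine the scale's yaw and the hooks, and begin by rising and turning.

```bash
python3 - <<'E'
from h import *
s=np.load('top0.npy',allow_pickle=True).item(); W=cloud(s); R=W[120:255,140:310].reshape(-1,3); R=R[~np.isnan(R[:,0])]
print('scale zmax',R[:,2].max())
z=R[:,2]
for lo,hi in((.45,.52),(.52,.60)):
    m=(z>.255)&(z<.30)&(R[:,0]>lo)&(R[:,0]<hi)&(R[:,1]>.095)&(R[:,1]<.155); p=R[m]
    print('prong',len(p),np.round(np.polyfit(p[:,1],p[:,0],1),4),p.mean(0).round(4))
    m=(z>.255)&(z<.30)&(R[:,0]>lo)&(R[:,0]<hi)&(R[:,1]<.1); p=R[m]
    for y in np.arange(.03,.1,.006):
        q=p[abs(p[:,1]-y)<.003]
        if len(q): print('  ',round(y,3),len(q),np.round([q[:,0].mean(),q[:,2].max(),np.median(q[:,2])],4))
m=(z>.285)&(R[:,0]<.45); k=R[m]; print('knob',len(k),k.mean(0).round(4),(k.min(0)+k.max(0))/2)
m=(z>.236)&(z<.256)&(R[:,0]<.5); p=R[m]; print('channel x',p[:,0].min(),p[:,0].max(),'y',p[:,1].min(),p[:,1].max())
for n,t in(('side y',0),):
    pass
# base footprint edges: -y edge fit
m=(z>.012)&(z<.024)&(R[:,1]<.19)&(R[:,0]<.62); p=R[m]
e=[(x,p[abs(p[:,0]-x)<.004][:,1].min()) for x in np.arange(.42,.58,.01) if (abs(p[:,0]-x)<.004).sum()>2]
e=np.array(e); print('base -y edge',np.polyfit(e[:,0],e[:,1],1),e.mean(0))
e=[(y,p[abs(p[:,1]-y)<.004][:,0].min()) for y in np.arange(.17,.19,.006) if (abs(p[:,1]-y)<.004).sum()>2]; print('base -x',e)
# column face/top plates edges
m=(z>.295)&(z<.312)&(R[:,0]>.45); p=R[m]; print('coltop',cv2.minAreaRect((p[:,:2]*1000).astype(np.float32)))
E
python3 -m creep '[[[0,0,-30,-10],[0,0,-30,-10],[0,0,-30,-10],[0,0,-30,-10],[0,0,-30,-10],[0,0,-30,-10],[0,0,-30,-10],[0,0,0,-4]]]' 0.55
```

```text
scale zmax 0.33067618893613626
prong 132 [0.0195 0.4764] [0.4788 0.1241 0.2739]
   0.042 3 [0.4776 0.2887 0.2881]
   0.048 15 [0.4772 0.2915 0.289 ]
   0.054 9 [0.4763 0.2905 0.2868]
   0.06 14 [0.4769 0.2846 0.2776]
   0.066 10 [0.4767 0.2731 0.2707]
   0.072 11 [0.477  0.2689 0.2632]
   0.078 14 [0.4781 0.2678 0.2636]
   0.084 13 [0.4775 0.2703 0.2659]
   0.09 13 [0.4782 0.2738 0.2702]
   0.096 16 [0.4786 0.2762 0.2731]
prong 129 [0.02  0.556] [0.5584 0.1235 0.2738]
   0.042 7 [0.5568 0.292  0.2899]
   0.048 11 [0.5561 0.2922 0.2879]
   0.054 12 [0.5556 0.2856 0.2813]
   0.06 10 [0.556  0.2814 0.2754]
   0.066 13 [0.557  0.275  0.2678]
   0.072 12 [0.5563 0.2654 0.2618]
   0.078 13 [0.5577 0.268  0.2637]
   0.084 15 [0.5575 0.2708 0.2675]
   0.09 12 [0.5577 0.2726 0.2712]
   0.096 15 [0.558  0.2766 0.2735]
knob 122 [0.4254 0.2666 0.3033] [0.42627896 0.26868872 0.29789414]
channel x 0.3735402332744495 0.4994896298573075 y 0.2308562182027531 0.3005526522302783
base -y edge [ 0.43169326 -0.15665187] [0.49214286 0.05580289]
base -x []
coltop ((522.9120483398438, 266.5834655761719), (100.25851440429688, 60.44265365600586), 87.81155395507812)
time: 1.1
tool_pos: [0.153, -0.5288, 0.4182]
ee_rot: [3.141, 0.005, 1.576]
wrist_force: [0.6, 0.5, 0.9]
width: 0.0517
```

```bash
python3 -m creep '[[[28,10,0,1.4],[56,19,0,0],[58,20,0,0],[58,20,0,0],[58,20,0,0],[58,20,0,0],[58,20,0,0],[58,20,0,0]]]' 0.55
python3 -m creep '[[[58,20,0,0],[58,20,0,0],[58,20,0,0],[58,20,0,0],[58,20,0,0],[40,14,0,0],[20,7,0,0],[0,0,0,0]]]'
```

```text
time: 2.1
tool_pos: [0.3107, -0.0976, 0.4152]
ee_rot: [3.141, 0.0, 1.548]
wrist_force: [1.0, -0.0, 0.1]
width: 0.0515
time: 3.1
tool_pos: [0.4395, 0.2481, 0.4145]
ee_rot: [-3.14, 0.001, 1.55]
wrist_force: [0.2, -0.0, 0.3]
width: 0.0516
```

```bash
python3 -m creep '[[[20,-15,0,0],[0,0,40,0],[0,0,50,0],[0,0,0,0]]]'
python3 - <<'E'
from h import *
o=get_obs();print(o['tool_pos'])
s=snapshot('side');np.save('s1.npy',s,allow_pickle=True)
cv2.imwrite('pics/s1.png',cv2.resize(s['color'][150:330,170:370,::-1],None,fx=3.3,fy=3.3))
E
```

```text
time: 3.6
tool_pos: [0.4221, 0.2652, 0.3197]
ee_rot: [-3.13, 0.006, 1.547]
wrist_force: [0.2, -0.2, 0.9]
width: 0.0515
[0.42209313 0.26523735 0.31969474]
```

View pics/s1.png

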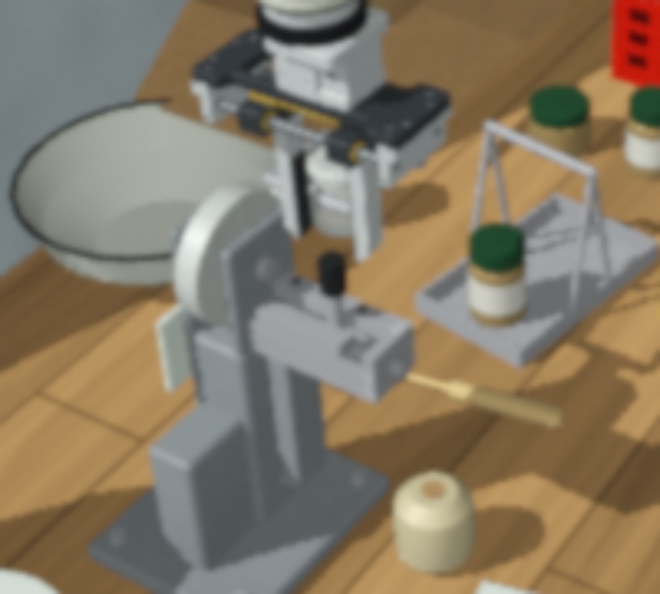

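The open fingers straddle the knob (crop (332,275)) along x, above it. I'll lower, close, then draw back.

```bash
python3 -m creep '[[[3,3,0,0],[0,0,24,0],[0,0,20,0],[0,0,0,0]]]'
python3 -m creep '[[[0,0,0,0],[0,0,0,0],[0,0,0,0]]]' 0.1
```

```text
time: 4.15
tool_pos: [0.4289, 0.2714, 0.2834]
ee_rot: [3.139, -0.001, 1.549]
wrist_force: [-0.3, -0.3, -0.1]
width: 0.052
time: 4.53
tool_pos: [0.427, 0.2713, 0.2827]
ee_rot: [-3.14, -0.001, 1.549]
wrist_force: [-8.6, 0.1, 5.2]
width: 0.0252
```

```bash
python3 -m creep '[[[0,0,0,0],[0,0,0,0]]]'
python3 -m creep '[[[0,-8,0,0],[0,-10,0,0],[0,0,0,0]]]'
```

```text
time: 4.78
tool_pos: [0.4253, 0.2714, 0.2827]
ee_rot: [-3.137, -0.001, 1.551]
wrist_force: [-7.2, 0.8, 4.3]
width: 0.0215
time: 5.15
tool_pos: [0.4125, 0.2716, 0.2827]
ee_rot: [3.133, -0.001, 1.548]
wrist_force: [8.7, -0.2, 0.6]
width: 0.0213
```

```bash
python3 -m creep '[[[0,-8,0,0],[0,-8,0,0],[0,0,0,0],[0,0,0,0]]]'
```

```text
time: 5.65
tool_pos: [0.3978, 0.272, 0.2827]
ee_rot: [3.131, -0.002, 1.547]
wrist_force: [10.6, 0.1, 0.4]
width: 0.0213
```

```bash
python3 -m creep '[[[0,-6,0,0],[0,0,0,0]]]'
python3 -m creep '[[[5,0,0,0],[5,0,1,0],[5,0,1,0],[5,0,1,0],[5,0,2,0],[4,0,2,0],[4,0,2,0],[0,0,0,0]]]'
```

```text
time: 5.9
tool_pos: [0.3919, 0.272, 0.2827]
ee_rot: [3.13, -0.002, 1.547]
wrist_force: [10.4, -0.2, 0.4]
width: 0.0214
time: 6.9
tool_pos: [0.3879, 0.305, 0.2717]
ee_rot: [-3.14, 0.001, 1.549]
wrist_force: [-0.9, 0.1, -1.0]
width: 0.0095
```

Run:
```python
from h import *
s=snapshot('side')
cv2.imwrite('pics/s2.png',cv2.resize(s['color'][150:330,170:370,::-1],None,fx=3.3,fy=3.3))
```

```text
(no output)
```

View pics/s2.png

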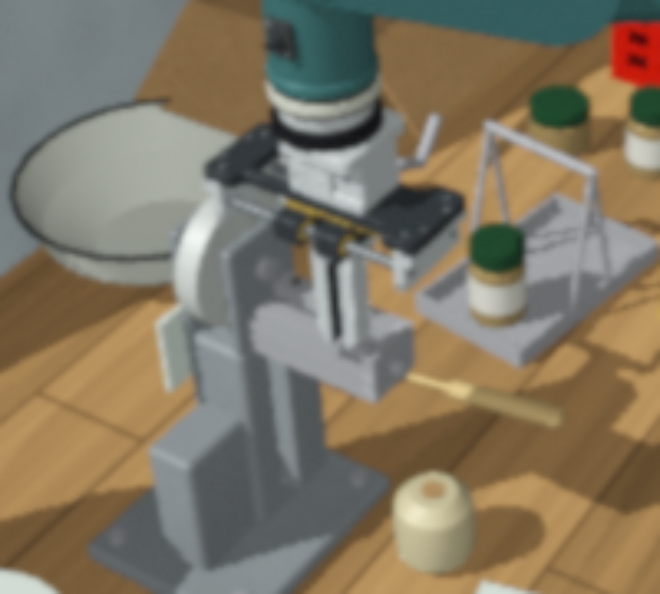

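The fingers are shut without the knob, so it slipped out. I'll rise and measure where the knob is now.

```bash
python3 -m creep '[[[0,0,-50,0],[0,0,-60,0],[60,0,0,0],[60,0,0,0],[0,0,0,0]]]' 0.55
cat >> h.py <<'E'
def knob():
    # black knob seen by the side camera, from its own cloud
    s=snapshot('side'); W=cloud(s); c=s['color'].astype(int).max(-1)
    m=(c<60)&(abs(W[...,0]-.41)<.07)&(abs(W[...,1]-.28)<.07)&(W[...,2]>.25)&(W[...,2]<.33)
    p=W[m]; print('knob px',m.sum(),'mean',p.mean(0).round(4),'min',p.min(0).round(4),'max',p.max(0).round(4))
    return s
E
python3 - <<'E'
from h import *
knob()
s=np.load('side0.npy',allow_pickle=True).item()
import h; h.snapshot=lambda n:s
h.knob()
E
```

```text
time: 7.58
tool_pos: [0.3906, 0.428, 0.3786]
ee_rot: [-3.137, 0.004, 1.553]
wrist_force: [0.6, -0.5, -1.0]
width: 0.0511
knob px 79 mean [0.419  0.2724 0.298 ] min [0.4116 0.2629 0.2799] max [0.428  0.2808 0.3105]
knob px 79 mean [0.4191 0.2731 0.2978] min [0.4112 0.2615 0.279 ] max [0.4296 0.2801 0.312 ]
```

```bash
python3 -m creep '[[[-55,12,0,0],[-55,12,0,0],[-53,13,0,0],[0,0,30,0],[0,0,30,0],[0,0,0,0],[0,0,0,0]]]'
```

```text
time: 8.5
tool_pos: [0.4246, 0.2607, 0.3242]
ee_rot: [3.139, -0.001, 1.548]
wrist_force: [0.6, -0.6, -0.2]
width: 0.0516
```

```bash
python3 -m creep '[[[4,1,0,0],[0,0,25,0],[0,0,25,0],[0,0,0,0],[0,0,0,0]]]'
python3 -m creep '[[[0,0,0,0],[0,0,0,0],[0,0,0,0],[0,0,0,0],[0,0,0,0],[0,0,0,0]]]' 0.1
python3 -m creep '[[[0,-10,0,0],[0,-10,0,0],[0,-10,0,0],[0,-6,0,0],[0,0,0,0],[0,0,0,0]]]'
```

```text
time: 9.12
tool_pos: [0.4262, 0.2656, 0.2741]
ee_rot: [3.139, -0.001, 1.549]
wrist_force: [0.9, -0.3, -0.0]
width: 0.052
time: 9.88
tool_pos: [0.425, 0.2652, 0.2728]
ee_rot: [-3.141, -0.0, 1.549]
wrist_force: [-4.8, -0.6, 3.1]
width: 0.0211
time: 10.62
tool_pos: [0.3942, 0.2659, 0.2728]
ee_rot: [3.13, -0.001, 1.546]
wrist_force: [10.8, 0.6, 0.4]
width: 0.0212
```

```bash
python3 -m creep '[[[0,-4,0,0],[0,0,0,0],[0,0,0,0]]]'
python3 -m creep '[[[4,0,0,0],[3,0,0,0],[0,0,0,0],[0,0,0,0]]]'
```

```text
time: 11.0
tool_pos: [0.3905, 0.266, 0.2728]
ee_rot: [3.13, -0.001, 1.546]
wrist_force: [11.9, 0.9, -0.1]
width: 0.0213
time: 11.5
tool_pos: [0.3908, 0.2707, 0.2727]
ee_rot: [3.13, 0.004, 1.544]
wrist_force: [10.6, -4.7, 0.0]
width: 0.0215
```

```bash
python3 -m creep '[[[5,0,0,0],[5,0,1,0],[0,0,0,0]]]'
python3 - <<'E'
from h import *
knob()
E
```

```text
time: 11.88
tool_pos: [0.3911, 0.2811, 0.2719]
ee_rot: [3.13, 0.003, 1.544]
wrist_force: [10.8, -3.8, 0.1]
width: 0.0217
knob px 74 mean [0.3949 0.284  0.3045] min [0.3847 0.2729 0.2786] max [0.4034 0.2921 0.33  ]
```

```bash
python3 -m creep '[[[5,0,1,0],[5,0,2,0],[0,0,0,0]]]'
python3 -m creep '[[[5,0,2,0],[5,0,3,0],[0,0,0,0]]]'
python3 -m creep '[[[5,0,3,0],[4,0,3,0],[0,0,0,0],[0,0,0,0]]]'
```

```text
time: 12.3
tool_pos: [0.3916, 0.2919, 0.2697]
ee_rot: [3.128, 0.001, 1.545]
wrist_force: [10.6, -2.1, 3.0]
width: 0.0212
time: 12.68
tool_pos: [0.3921, 0.3033, 0.2656]
ee_rot: [3.127, -0.003, 1.546]
wrist_force: [10.3, -0.4, 4.5]
width: 0.0213
time: 13.18
tool_pos: [0.3925, 0.313, 0.2603]
ee_rot: [3.126, -0.005, 1.547]
wrist_force: [11.3, 1.6, 4.9]
width: 0.0211
```

```bash
python3 -m creep '[[[0,4,0,0],[0,4,0,0],[0,0,0,0]]]'
python3 -m creep '[[[0,0,0,0],[0,0,0,0],[0,0,0,0],[0,0,0,0]]]' 0.5
python3 -m creep '[[[0,0,-40,0],[0,0,-50,0],[0,0,-50,0],[0,0,0,0]]]' 0.78
python3 - <<'E'
from h import *
knob()
s=snapshot('side');np.save('s3.npy',s,allow_pickle=True)
cv2.imwrite('pics/s3.png',cv2.resize(s['color'][150:330,170:370,::-1],None,fx=3.3,fy=3.3))
E
```

```text
time: 13.55
tool_pos: [0.3982, 0.313, 0.2602]
ee_rot: [3.131, -0.005, 1.548]
wrist_force: [4.8, 3.0, 6.8]
width: 0.0211
time: 14.05
tool_pos: [0.3944, 0.3117, 0.2569]
ee_rot: [-3.141, 0.001, 1.549]
wrist_force: [0.5, 0.4, 0.1]
width: 0.0465
time: 14.55
tool_pos: [0.3955, 0.3124, 0.4023]
ee_rot: [3.134, -0.005, 1.549]
wrist_force: [-0.1, -0.4, -0.2]
width: 0.0733
knob px 52 mean [0.3901 0.3049 0.287 ] min [0.385  0.2916 0.2644] max [0.3995 0.3145 0.3002]
```

View pics/s3.png

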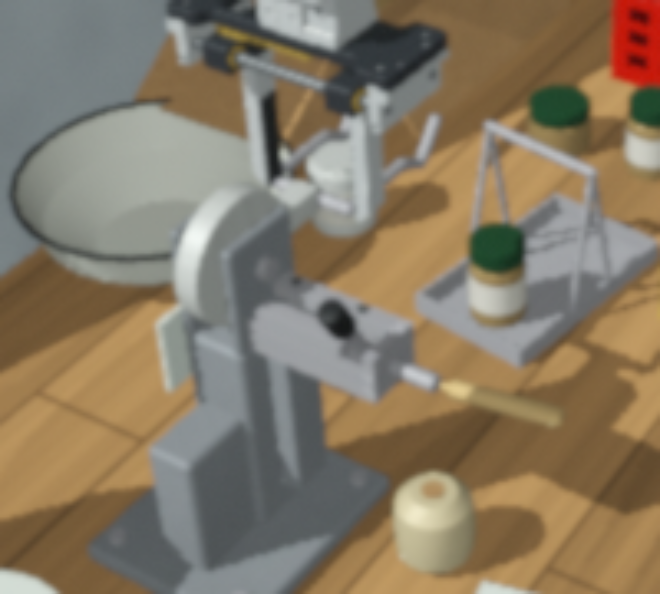

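The knob (crop (337,320)) is turned sideways and stays drawn back; the bolt's end protrudes at (420,375). Next is the jar.

```bash
python3 -m creep '[[[-40,5,0,0],[-58,7,0,0],[-58,7,0,0],[-58,7,0,0],[-58,7,0,0],[-58,7,0,0],[-58,7,0,0],[-58,7,0,0]]]' 0.78
python3 -m creep '[[[-58,7,25,0],[-58,7,30,0],[-55,7,30,0],[-50,7,30,0],[-40,5,30,0],[-16,2,20,0],[0,0,0,-7],[0,0,0,0]]]'
```

```text
time: 15.65
tool_pos: [0.4383, -0.1369, 0.3948]
ee_rot: [-3.138, -0.002, 1.549]
wrist_force: [0.9, 0.0, 0.3]
width: 0.0733
time: 16.65
tool_pos: [0.4673, -0.4076, 0.2335]
ee_rot: [-3.14, -0.002, 1.67]
wrist_force: [0.9, -0.6, -0.3]
width: 0.0736
```

```bash
python3 -m creep '[[[30,2,0,0],[22,1,0,0],[0,0,40,0],[0,0,40,0],[0,0,0,0],[0,0,0,0]]]'
```

```text
time: 17.4
tool_pos: [0.466, -0.3568, 0.1566]
ee_rot: [3.14, 0.002, 1.671]
wrist_force: [-0.2, 0.0, 0.4]
width: 0.0735
```

```bash
python3 -m creep '[[[2,-1,30,0],[0,0,40,0],[0,0,30,0],[0,0,16,0],[0,0,0,0],[0,0,0,0]]]'
python3 -m creep '[[[0,0,0,0],[0,0,0,0],[0,0,0,0],[0,0,0,0],[0,0,0,0]]]' 0.3
```

```text
time: 18.15
tool_pos: [0.4652, -0.3559, 0.0409]
ee_rot: [3.139, 0.003, 1.671]
wrist_force: [-0.3, -0.2, -0.2]
width: 0.0736
time: 18.77
tool_pos: [0.4643, -0.3553, 0.0396]
ee_rot: [3.141, 0.001, 1.671]
wrist_force: [-0.6, -0.5, 5.4]
width: 0.0559
```

```bash
python3 -m creep '[[[0,0,-15,0],[0,0,-30,0],[0,0,-35,7.5],[0,0,0,7.5],[0,0,0,0]]]'
python3 -m creep '[[[20,-4,0,0],[40,-8,0,0],[45,-9,0,0],[40,-8,0,0],[22,-5,0,0],[10,-2,0,0],[0,0,0,0],[0,0,0,0]]]'
```

```text
time: 19.4
tool_pos: [0.464, -0.3546, 0.1188]
ee_rot: [3.142, -0.0, 1.411]
wrist_force: [-1.1, 0.7, -1.8]
width: 0.0555
time: 20.4
tool_pos: [0.4569, -0.1749, 0.1184]
ee_rot: [-3.141, 0.0, 1.409]
wrist_force: [0.8, -1.1, -1.7]
width: 0.0556
```

```bash
python3 -m creep '[[[0,1,20,0],[0,0,25,0],[0,0,18,0],[0,0,6,0],[0,0,0,0],[0,0,0,0]]]'
python3 -m creep '[[[0,0,4,0],[0,0,2,0],[0,0,0,0],[0,0,0,0]]]'
```

```text
time: 21.15
tool_pos: [0.4587, -0.1751, 0.0506]
ee_rot: [3.14, 0.001, 1.409]
wrist_force: [-0.3, -0.2, -1.9]
width: 0.0557
time: 21.65
tool_pos: [0.458, -0.1745, 0.0437]
ee_rot: [3.141, 0.0, 1.409]
wrist_force: [0.6, 0.6, -1.7]
width: 0.0557
```

```bash
python3 -m creep '[[[0,0,1.5,0],[0,0,0,0],[0,0,0,0]]]'
```

```text
time: 22.02
tool_pos: [0.458, -0.1744, 0.0436]
ee_rot: [3.141, 0.0, 1.409]
wrist_force: [-1.9, 2.0, 5.4]
width: 0.0561
```

```bash
python3 -m creep '[[[0,0,0,0],[0,0,0,0],[0,0,0,0],[0,0,0,0]]]' 0.76
python3 -m creep '[[[0,0,-25,0],[0,0,-45,0],[0,0,-50,0],[0,0,-50,0],[0,0,-30,0],[0,0,0,0]]]'
python3 - <<'E'
from h import *
s=snapshot('side');W=cloud(s)
cv2.imwrite('pics/s4.png',cv2.resize(s['color'][120:300,250:450,::-1],None,fx=3.3,fy=3.3))
E
```

```text
time: 22.52
tool_pos: [0.4579, -0.1745, 0.0419]
ee_rot: [-3.141, 0.0, 1.409]
wrist_force: [-0.3, 0.4, 0.4]
width: 0.0716
time: 23.28
tool_pos: [0.4592, -0.1751, 0.245]
ee_rot: [3.136, 0.002, 1.409]
wrist_force: [0.7, -0.3, -0.3]
width: 0.0715
```

View pics/s4.png

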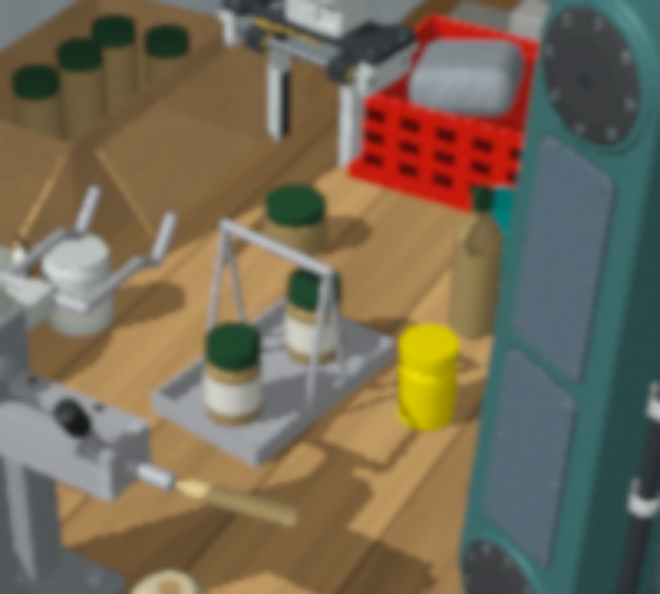

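Jar stands upright at crop (313,315) on the pan's empty half, twin at (232,370). I'll recheck the bar, and turn for the bar grasp.

```bash
cat >> h.py <<'E'
def bar(n,x=(.38,.56),y=(-.16,-.06),z=(.158,.18)):
    s=snapshot(n); W=cloud(s)
    m=np.ones(W.shape[:2],bool)
    for i,(a,b) in enumerate((x,y,z)): m&=(W[...,i]>a)&(W[...,i]<b)
    p=W[m]; 
    if len(p)<10: print(n,'few',len(p)); return
    print(n,len(p),'rect',cv2.minAreaRect((p[:,:2]*1000).astype(np.float32)),'fit',np.polyfit(p[:,0],p[:,1],1).round(4),'mean',p.mean(0).round(4))
E
python3 - <<'E'
from h import *
import h
bar('side')
b=h.snapshot; h.snapshot=lambda n:np.load(n+'0.npy',allow_pickle=True).item(); bar('side'); bar('top')
E
python3 -m creep '[[[0,0,0,10.5],[0,0,0,10.5],[0,0,0,10.5],[0,0,0,10.5],[0,0,0,10.5],[0,0,0,10.5],[0,0,0,10.5],[0,0,0,10.5]]]' 0.5
python3 -m creep '[[[0,0,0,6],[0,-30,0,0],[0,-32,0,0],[0,0,0,0],[0,0,0,0]]]'
```

```text
side 124 rect ((466.068603515625, -112.08625030517578), (14.680100440979004, 136.56582641601562), 80.87957763671875) fit [-0.1678 -0.0343] mean [ 0.4641 -0.1122  0.1683]
side 120 rect ((466.7725830078125, -110.44126892089844), (21.625131607055664, 137.39712524414062), 78.42389678955078) fit [-0.1749 -0.031 ] mean [ 0.4645 -0.1122  0.1682]
top 221 rect ((467.9136657714844, -112.87960815429688), (10.146588325500488, 134.10935974121094), 80.57909393310547) fit [-0.1671 -0.0345] mean [ 0.4675 -0.1126  0.1683]
time: 24.38
tool_pos: [0.4569, -0.1739, 0.2389]
ee_rot: [-3.14, 0.005, -0.063]
wrist_force: [-0.3, 0.5, 0.2]
width: 0.0471
time: 25.0
tool_pos: [0.4672, -0.1135, 0.2403]
ee_rot: [3.141, 0.003, -0.162]
wrist_force: [0.4, 0.6, -0.1]
width: 0.0466
```

```bash
python3 -m creep '[[[0,-1,30,0],[0,0,40,0],[0,0,24,0],[0,0,0,0],[0,0,0,0]]]'
python3 -m creep '[[[0,0,0,0],[0,0,0,0],[0,0,0,0],[0,0,0,0],[0,0,0,0],[0,0,0,0]]]' 0
```

```text
time: 25.62
tool_pos: [0.4685, -0.1131, 0.149]
ee_rot: [3.141, -0.001, -0.163]
wrist_force: [0.6, 0.6, 0.7]
width: 0.0468
time: 26.38
tool_pos: [0.4681, -0.1137, 0.1485]
ee_rot: [3.139, -0.001, -0.162]
wrist_force: [-1.1, -5.3, 1.5]
width: 0.009
```

```bash
python3 -m creep '[[[0,0,-8,0],[0,0,-15,0],[0,0,-25,0],[0,0,-30,0],[0,0,-30,0],[0,0,-22,0],[0,0,-10,0],[0,0,0,0]]]'
python3 -m creep '[[[0,0,0,-2.1],[0,0,0,-2],[0,0,0,-2],[0,0,0,-2],[0,0,0,0]]]'
python3 - <<'E'
from h import *
s=snapshot('side')
cv2.imwrite('pics/s5.png',cv2.resize(s['color'][100:300,200:420,::-1],None,fx=2.9,fy=2.9))
E
```

```text
time: 27.38
tool_pos: [0.4682, -0.1121, 0.2883]
ee_rot: [-3.141, -0.0, -0.161]
wrist_force: [0.3, -0.4, -8.6]
width: 0.0089
time: 28.0
tool_pos: [0.468, -0.1123, 0.288]
ee_rot: [3.142, 0.0, -0.02]
wrist_force: [0.2, 0.9, -8.6]
width: 0.009
```

View pics/s5.png

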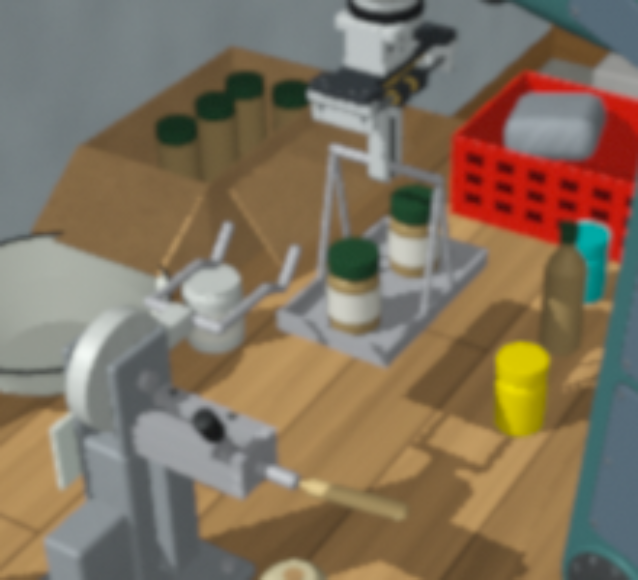

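Pan hangs level from the gripper, both jars upright, bolt still latched. I'll carry it over to just above the hooks.

```bash
python3 -m creep '[[[6,-6,-2,0],[12,-14,-2,0],[12,-22,0,0],[10,-26,0,0],[5,-26,0,0],[0,-26,0,0],[0,-22,0,0],[0,-16,0,0]]]'
python3 -m creep '[[[0,-10,0,0],[0,-8,0,0],[0,-4,0,0],[0,0,0,0],[0,0,0,0],[0,0,0,0]]]'
python3 - <<'E'
from h import *
bar('side',x=(.44,.60),y=(.03,.11),z=(.296,.325))
E
```

```text
time: 29.05
tool_pos: [0.5167, 0.0471, 0.292]
ee_rot: [-3.141, -0.0, -0.018]
wrist_force: [0.7, -0.3, -8.0]
width: 0.0093
time: 29.8
tool_pos: [0.5167, 0.0664, 0.2921]
ee_rot: [3.141, -0.0, -0.021]
wrist_force: [-1.2, 0.7, -7.4]
width: 0.0084
side 220 rect ((514.3341674804688, 68.55252075195312), (132.81265258789062, 35.886348724365234), 9.061464309692383) fit [-0.0141  0.0782] mean [0.5096 0.071  0.3114]
```

```bash
python3 -m creep '[[[0,-4,0,0],[0,-3.5,0,0],[0,0,0,0],[0,0,8,0],[0,0,10,0],[0,0,10,0],[0,0,5,0],[0,0,0,0]]]'
```

```text
time: 30.85
tool_pos: [0.5165, 0.0742, 0.2582]
ee_rot: [3.141, 0.001, -0.02]
wrist_force: [-0.3, -0.0, -8.2]
width: 0.0092
```

```bash
python3 -m creep '[[[0,0,3,0],[0,0,3,0],[0,0,3,0],[0,0,0,0],[0,0,0,0]]]'
```

```text
time: 31.48
tool_pos: [0.5171, 0.0743, 0.2505]
ee_rot: [3.141, -0.001, -0.02]
wrist_force: [-0.3, 0.1, -5.3]
width: 0.0091
```

```bash
python3 -m creep '[[[0,0,3,0],[0,0,3,0],[0,0,3,0],[0,0,3,0],[0,-0.5,3,0],[0,-0.5,3,0],[0,0,0,0]]]'
python3 -m creep '[[[0,-0.5,3,0],[0,-0.5,3,0],[0,-0.5,3,0],[0,-0.5,3,0],[0,0,0,0],[0,0,0,0],[0,0,0,0]]]'
```

```text
time: 32.35
tool_pos: [0.517, 0.075, 0.2314]
ee_rot: [3.141, 0.0, -0.021]
wrist_force: [2.3, -1.1, -3.9]
width: 0.0089
time: 33.22
tool_pos: [0.517, 0.0771, 0.2198]
ee_rot: [3.141, 0.0, -0.02]
wrist_force: [2.2, -3.6, -3.6]
width: 0.0087
```

```bash
python3 -m creep '[[[0,0,3,0],[0,0,3,0],[0,-0.5,3,0],[0,-0.5,3,0],[0,0,0,0],[0,0,0,0],[0,0,0,0]]]'
python3 - <<'E'
from h import *
s=snapshot('side')
cv2.imwrite('pics/s6.png',cv2.resize(s['color'][120:300,180:380,::-1],None,fx=3.3,fy=3.3))
E
```

```text
time: 34.1
tool_pos: [0.5167, 0.0785, 0.2077]
ee_rot: [-3.141, 0.001, -0.02]
wrist_force: [1.4, -1.7, -1.4]
width: 0.0092
```

View pics/s6.png

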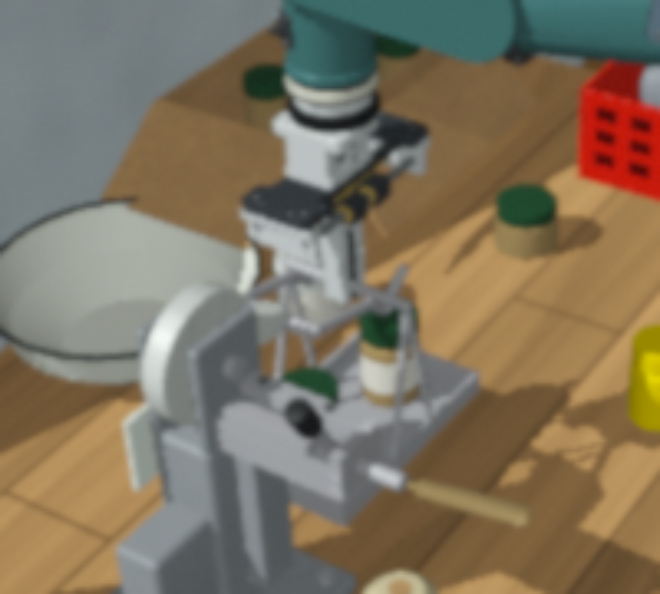

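Bar sits in both hooks, jars upright, arm sinking while held; about 1.4 N is left to transfer.

```bash
python3 -m creep '[[[0,-0.5,2,0],[0,-0.5,2,0],[0,0,0,0],[0,0,0,0],[0,0,0,0],[0,0,0,0],[0,0,0,0],[0,0,0,0]]]'
```

```text
time: 35.15
tool_pos: [0.5168, 0.0793, 0.204]
ee_rot: [3.142, 0.0, -0.02]
wrist_force: [0.1, -2.8, -0.6]
width: 0.009
```

```bash
python3 -m creep '[[[0,0,1.5,0],[0,0,0,0],[0,0,0,0],[0,0,0,0],[0,0,0,0],[0,0,0,0],[0,0,0,0],[0,0,0,0]]]'
python3 -m creep '[[[0,0,0,0],[0,0,0,0],[0,0,0,0],[0,0,0,0],[0,0,0,0],[0,0,0,0],[0,0,0,0],[0,0,0,0]]]'
```

```text
time: 36.15
tool_pos: [0.5169, 0.0795, 0.2026]
ee_rot: [-3.141, 0.0, -0.02]
wrist_force: [-0.9, 1.2, -0.3]
width: 0.0093
time: 37.15
tool_pos: [0.5169, 0.0794, 0.2026]
ee_rot: [-3.141, 0.0, -0.02]
wrist_force: [-1.9, 2.3, 0.0]
width: 0.0087
```

```bash
python3 -m creep '[[[0,0,0,0],[0,0,0,0],[0,0,0,0],[0,0,0,0],[0,0,0,0],[0,0,0,0]]]' 0.4
python3 -m creep '[[[0,0,-8,0],[0,0,-15,0],[0,0,-30,0],[0,0,-40,0],[0,0,-40,0],[0,0,-40,0],[0,0,-20,0],[0,0,0,0]]]'
python3 -m creep '[[[-40,40,0,0],[-40,40,0,0],[-40,40,0,0],[-40,40,0,0],[0,0,0,0],[0,0,0,0],[0,0,0,0],[0,0,0,0]]]'
python3 - <<'E'
from h import *
bar('side',x=(.43,.60),y=(.04,.12),z=(.205,.24)); 
p=[]
s=snapshot('side'); knob()
cv2.imwrite('pics/s7.png',cv2.resize(s['color'][80:320,160:480,::-1],None,fx=2.4,fy=2.4))
bar('side',x=(.43,.60),y=(.04,.12),z=(.205,.24))
print(get_obs()['time'])
E
```

```text
time: 37.9
tool_pos: [0.517, 0.0792, 0.2026]
ee_rot: [3.141, -0.0, -0.02]
wrist_force: [-1.0, 0.4, -0.8]
width: 0.0377
time: 38.9
tool_pos: [0.5174, 0.0793, 0.3988]
ee_rot: [-3.141, -0.006, -0.02]
wrist_force: [-0.2, 0.1, -0.1]
width: 0.0374
time: 39.9
tool_pos: [0.3544, -0.0767, 0.3951]
ee_rot: [-3.141, 0.001, -0.018]
wrist_force: [0.1, 0.4, 0.4]
width: 0.0374
side 281 rect ((514.53662109375, 80.89153289794922), (135.1683807373047, 73.25621032714844), 1.108821988105774) fit [-0.0258  0.0944] mean [0.5122 0.0812 0.2219]
knob px 51 mean [0.3897 0.3054 0.2877] min [0.3855 0.2947 0.272 ] max [0.3994 0.314  0.3008]
side 281 rect ((515.276611328125, 81.57443237304688), (134.6040802001953, 74.3158187866211), 0.47075268626213074) fit [-0.0237  0.093 ] mean [0.5119 0.0808 0.2215]
40.1
```

View pics/s7.png

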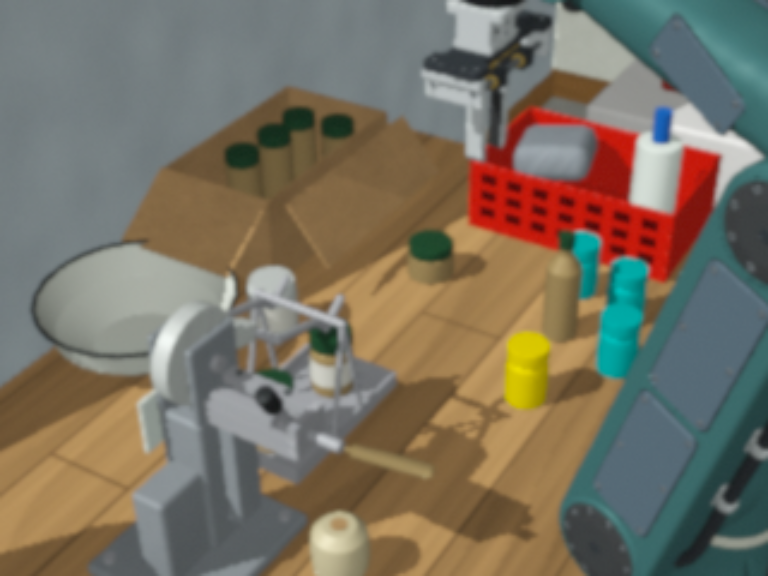

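The pan hangs from both hooks with its bar from (257,293) to (345,322). Both jars are upright, the bolt is latched, the bystanders look unmoved and the gripper is clear. Handing in.

```bash
python3 -c "
from bench import ticket; print(ticket.close_job())"
```

```text
the job is handed in; nothing more can be done
None
```

The job is done and handed in, with the last move ending at about 40 s of the 72 s allowed.

- **Lock:** I drew the bolt back and turned the knob down into the notch. The first try slipped off the knob because I had gripped it off-centre, and the bolt snapped home. The second try held, and the knob was in the same place at the end.
- **Jar:** It stands upright on the empty half of the pan, opposite its twin.
- **Hanging:** I hung the pan by its bar on both hooks and kept hold while the arm sank about 50 mm, roughly 0.26 rad. I let go only when the vertical wrist force read 0.0 N and the tool height had held steady for a second.

**Last checks:** The final picture shows the pan on both hooks. The added jar is upright, but only the lid of the twin can be seen behind the lock channel. The other things on the table look unmoved, and the gripper is clear. Two bar readings taken moments apart agree within about 1 mm, so the pan is at rest. I did not re-measure the positions of the other things, and no check failed or disagreed.

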